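# Swing the desk lamp over the open notebook and switch it on

## Robot

A 6-joint arm with a two-finger parallel gripper is mounted at the origin on the work surface. World frame = base frame: x ahead of the robot, y to its left, z up, the work surface at z = 0. Lengths are in m, angles in rad, forces in N, time in s.
With the tool pointing down it reaches from about 0.425 to 0.95 m from the base axis. Payload 3.5 kg.
Tool frame: the origin (TCP) lies midway between the tips of the shut fingers; the grasp point (between the pads) lies 19 mm behind it; z points along the fingers, y is the line along which they close (so a half turn about z gives the same grasp; the last joint's range is limited). The gripper opens to 85 mm and grips with 20 to 120 N. Pads are 22 mm wide; open, the fingers measure 114 mm over their backs; the gripper's body (76 mm by 85 mm) begins 54 mm behind the grasp point. The pads swing forward as they close: fully open they stand 13 mm farther back than shut.
Start: joints at [1.07, 0.286, 1.577, -0, 1.279, -0.15], TCP at [0.232, 0.634, 0.231] pointing down, gripper open.
Joint ranges: [-2.77, 2.77], [-0.9, 2.22], [0.21, 2.48], [-1.53, 4.67], [0.24, 2.81], [-2.84, 2.84]. Speed limits (rad/s): [2.79, 2.79, 3.14, 3.14, 3.14, 3.14].

## Interface

Orientations are given as a unit quaternion [x, y, z, w].
In Python, from plant import get_state, read_camera, ctrl gives the robot as it stands.
- The arm moves only by the shell command python3 -m crank 'ROWS' [FORCE]. ROWS is JSON, a list of rows, each a list of 3 entries, a list of its own where there are three numbers: the shift along the tool's x, y, z in mm, then the turn about the tool's z in degrees, then the closure in counts, from 0 (fully open) to 255 (shut). In form: [[[tx, ty, tz], yaw, claw], ...]. A call has 1 to 10 rows; each row is the pose to reach, as a shift and turn from the pose commanded when the call began, along the tool's axes at that moment; what a row does not reach only later rows make up. A row lasts 1/10 s, in which the tool goes at most 50 mm and 8.59 degrees, less where a joint would pass 70% of its speed; a pose out of reach is approached as far as the arm can. A call with a gripper value outside its range is refused whole. The fingers move at their own pace and stop on an object; FORCE is the grip in N (left out, the last holds). Time passes only in rows, so rows that repeat a pose let the fingers close. It gives the time, the measured TCP pose, the force, the opening and the grip force at its end, in the units of the state.
- get_state(): the state, without advancing time (a new reading comes with each control period).
- read_camera(name): name is "scene" or "side" or "wrist"; returns a dict with "frame" (384x512x3 uint8, blue, green, red), "range_z" (384x512 float32, m along the optical axis (not along the pixel's ray), 0 where there is no reading), "vfov" (degrees; the focal length in pixels is half the picture's height over the tangent of half this angle, whatever the lens; pixels are square), "cx", "cy" (the principal point, pixels), "origin" and "orientation" of the camera in the world. Camera axes: x right, y down, z forward; pixel columns grow to the right and rows downward; lengths in m; the calibration is good to about 2 mm. A picture is of the moment at which its call begins.
- ctrl.sign_off(): hands the job in; it is judged then, once.
The state is a dict: "time": time; "qpos": joint angles; "dq": joint speeds; "joint_efforts": joint torques, N m; "eef_pos": TCP position; "tcp_rot": TCP orientation; "contact_force": force on the tool from outside, world axes, zero at the start; "wrist_torque": the same for the moment, N m; "opening": opening from 0.0 (shut) to 1.0 (fully open); "finger_force": force on a finger pad.
Only numpy, scipy, OpenCV 4.12 (cv2) and the standard library are available. Lean on these libraries where they do the work, as an engineer would, in place of code of your own. Each camera call takes 0.05 s, during which the arm holds its last target. There are 200 camera calls.

## Task

With a fingertip, gently push the desk lamp's swing arm round until its green shade is centred over the open notebook, then press the red switch on top of the lamp's post fully down and let it spring back. Push only on the bare brass arm, never touch the shade, and do not shift the lamp's foot. Nothing is to be picked up: leave the notebook, the closed red book and everything else on the desk where they are.

Things in the scene. Friction and masses are not known exactly. Their poses are not given: they have to be found in the camera images.
- lamp: Brass desk lamp standing loose on the desk on a weighted round foot (140 mm diameter, 22 mm high, about 2.2 kg). Origin: centre of the foot's underside, on the axis of the upright post (18 mm diameter), which is also the vertical axis about which the swing arm turns. Its z axis points up; with the arm at joint value 0 the arm lies along the lamp's own -x.
- lamp_pivot (a point): Point on the post's axis at the height of the swing arm's centre line, 256 mm above the desk. The arm turns about the vertical through this point in a hub of 36 mm diameter, 32 mm high.
- lamp_arm (a joint): Angle of the lamp's swing arm about its vertical pivot, rad; grows anticlockwise seen from above, 0 when the arm lies along the lamp's -x, travel -2 to 2. The arm is a level round brass rod 12 mm in diameter, centre line 256 mm above the desk, running from the hub to the shade's axis 220 mm from the pivot. A stiff hinge (about 0.12 N m, i.e. 1 N at 120 mm) keeps it wherever it is left.
- rod_push (a point): Point on the centre line of the bare rod, 120 mm from the pivot: a good place to push, sideways, with a fingertip reaching down beside the rod. The rod is bare from 18 mm to about 165 mm from the pivot.
- lamp_shade: Dark green enamelled shade, a blunt cone 96 mm across at its lower rim and 68 mm high, hanging from the arm's end on its axis 220 mm from the pivot. Origin: centre of its underside, 186 mm above the desk. Not to be touched.
- switch (a joint): Travel of the red push switch on top of the lamp's post, m: 0 released, 0.006 fully down; sprung, about 1.3 N at the start of travel and 5 N at the bottom.
- switch_top (a point): Centre of the flat top of the red push switch (round, 36 mm diameter, in a black collar of 44 mm) on the post's axis, 297 mm above the desk when released; it is pressed straight down.
- notebook: Open notebook lying flat, two white ruled pages in a blue cover, 150 mm (its x) by 210 mm (its y) by 13 mm. Origin: centre of its underside, under the gutter between the pages. It lies on the circle that the shade travels (to within some 17 mm), left or right of the arm.
- book: Closed red hardback, 150 mm (its x) by 207 mm (its y) by 26 mm, lying flat on the other side of the arm from the notebook. Origin: centre of its underside. Not to be lit or moved.
- mug: Blue ceramic mug, 80 mm diameter, 92 mm high, handle at its +y; origin: centre of the underside. Bystander.
- bottle: Steel drinking bottle with black cap, 64 mm diameter, 200 mm high; origin: centre of the underside. Bystander.
- stapler: Black stapler, 140 mm (its x) by 34 mm by 42 mm high; origin: centre of the underside. Bystander.
- notes: Yellow note block, 76 mm by 76 mm by 40 mm high; origin: centre of the underside. Bystander.
- mouse: Black computer mouse, 105 mm (its x) by 60 mm by 32 mm high; origin: centre of the underside. Bystander.
- paperweight: Brass domed paperweight, 68 mm diameter, 43 mm high; origin: centre of the underside. Bystander.

How it is judged:
On the way, in this order (a step that is already met when the one before it is completed fails the run):
1. the shade stands still, centred within 30 mm over the open notebook (horizontal distance between lamp_shade and notebook below 0.03 m and velocity of joint lamp_arm between -0.05 and 0.05 rad/s), for 0.3 s.
2. with the shade over the notebook, the red switch is pressed down by at least 4.5 mm (horizontal distance between lamp_shade and notebook below 0.03 m and value of joint switch above 0.0045 m), for 0.05 s.
At the end, for the whole second after the job is handed in: The shade's centre is within 30 mm horizontally of the notebook's centre with the arm at rest, the switch is released again (under 1.2 mm down), the lamp stands upright within 15 mm of where it stood, the notebook within 20 mm and all bystanders within 30 mm of where they were, all at rest (all of step 1 and value of joint switch below 0.0012 m and angle between lamp's own z axis and vertical below 0.05 rad and distance of lamp from where it was at the start of the episode below 0.015 m and distance of notebook from where it was at the start of the episode below 0.02 m and distance of each of book, mug, bottle, stapler, notes, mouse, paperweight from where it was at the start of the episode below 0.03 m and linear speed of each of lamp, notebook, book, mug, bottle, stapler, notes, mouse, paperweight below 0.02 m/s); the robot touches nothing.
It fails at once if the shade is touched (contact force between lamp_shade and anything else above 0.3 N).
It fails at once if the arm is pushed or squeezed harder than 15 N (contact force between the fingers and lamp_arm above 15 N).
It fails at once if the lamp's foot is shifted by 15 mm, lifted or tipped (distance of lamp from where it was at the start of the episode above 0.015 m or angle between lamp's own z axis and vertical above 0.1 rad).
It fails at once if the notebook is moved by more than 20 mm (distance of notebook from where it was at the start of the episode above 0.02 m).
It fails at once if the closed red book, mug, bottle, stapler, note block, mouse or paperweight is lifted or moved by more than 30 mm (distance of any of book, mug, bottle, stapler, notes, mouse, paperweight from where it was at the start of the episode above 0.03 m).
It also fails if it takes over 45 s, if anything falls off the work surface, if the arm or the gripper's body presses on something with over 40 N, if the wrist force passes 120 N, or if a joint passes its speed limit or range.

## Working session

There is one attempt and no reset: what is moved stays moved. The work goes in short steps, Python scripts to look and compute and a shell command to move; the robot and the scene stay as the last step left them, time stands still between calls to the robot, and variables do not carry over. Pictures are saved under pics/ and viewed, at most 10 in all, crops included, and the job is handed in when it is done.

```bash
mkdir -p pics; cat > h.py <<'E'
import numpy as np, cv2, pickle
from scipy.spatial.transform import Rotation as R
from plant import get_state, read_camera, ctrl
def snap(n,tag):
    c=read_camera(n); pickle.dump(c,open(f'pics/{tag}.pkl','wb')); cv2.imwrite(f'pics/{tag}.png',c['frame']); return c
def load(tag): return pickle.load(open(f'pics/{tag}.pkl','rb'))
def cloud(c):
    f=192/np.tan(np.radians(c['vfov'])/2); z=c['range_z']; v,u=np.mgrid[:384,:512]
    p=np.stack([(u-c['cx'])/f*z,(v-c['cy'])/f*z,z],-1)
    w=p@R.from_quat(c['orientation']).as_matrix().T+np.array(c['origin']); w[z==0]=np.nan
    return w
E
python3 - <<'E'
from h import *
a=snap('scene','s1');b=snap('side','d1')
for c in(a,b):print(c['origin'],R.from_quat(c['orientation']).as_matrix()[:,2],c['vfov'])
s=get_state();print(s)
cv2.imwrite('pics/both.png',cv2.resize(np.vstack([a['frame'],b['frame']]),None,fx=.78,fy=.78))
E
```

```text
[1.36933176 0.63696984 1.34147731] [-0.51718756 -0.41245476 -0.74993207] 42.15460607113398
[0.06549516 1.3373695  1.07966136] [ 0.31276212 -0.78681116 -0.53207899] 46.601363202724436
{'time': 0.1, 'qpos': array([ 1.07005301e+00,  2.87095933e-01,  1.57801887e+00,  1.34799391e-05,
        1.27859298e+00, -1.49994176e-01]), 'dq': array([ 0.00042178, -0.0013733 , -0.00265858,  0.0012691 ,  0.00118562,
        0.00037385]), 'joint_efforts': array([ 1.76080348e-04, -4.07300270e+01, -2.93696755e+01, -1.60293298e-04,
        3.46713889e-03,  1.08593778e-05]), 'eef_pos': array([0.23161193, 0.63339579, 0.23007927]), 'tcp_rot': array([ 1.74478797e-01,  9.84660363e-01, -1.00001411e-03, -3.44172672e-04]), 'contact_force': array([0.43149731, 0.12029068, 0.74530798]), 'wrist_torque': array([0.0346169 , 0.01622235, 0.03060919]), 'finger_force': 0.0, 'opening': 0.9991685887964153}
```

View pics/both.png

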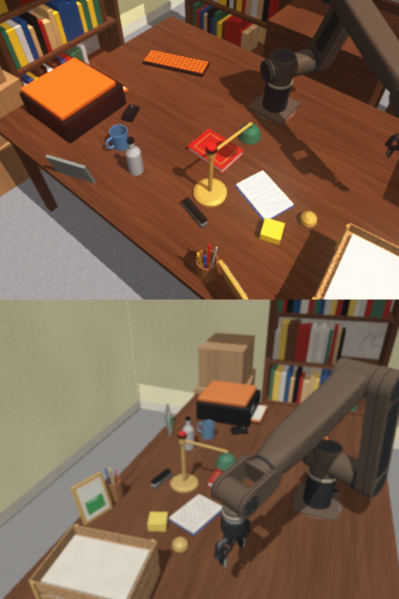

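The pictures show the lamp (scene pixel about 270,192 for the switch), its shade (320,170), the notebook to the right (339,250), and the red book behind (275,192). I'll measure them by colour and depth.

```bash
python3 - <<'E'
from h import *
for t in('s1','d1'):
    c=load(t);w=cloud(c);h=cv2.cvtColor(c['frame'],cv2.COLOR_BGR2HSV).astype(int);H,S,V=h[...,0],h[...,1],h[...,2]
    x,y,z=w[...,0],w[...,1],w[...,2]
    reg=(x>.2)&(x<1.1)&(y>-.4)&(y<.7)
    red=((H<8)|(H>172))&(S>150)
    def rep(n,m):
        m=m&reg
        if m.sum()<3: print(t,n,m.sum());return
        p=w[m];print(t,n,m.sum(),'mean',p.mean(0).round(3),'mid',((np.percentile(p,2,0)+np.percentile(p,98,0))/2).round(3),p.min(0).round(3),p.max(0).round(3));return p
    rep('switch',red&(z>.285)&(z<.31))
    rep('rod',(z>.25)&(z<.268)&(H>12)&(H<32)&(S>100))
    rep('rodtop',(z>.258)&(z<.266)&(H>12)&(H<32)&(S>100))
    rep('shade',(H>60)&(H<95)&(S>80)&(z>.17)&(z<.27))
    rep('foot',(z>.015)&(z<.028)&(H>12)&(H<28)&(S>100)&((x-.75)**2<.03))
    nb=(S<70)&(V>130)&(z>.004)&(z<.02)
    p=rep('nb',nb)
    n,l,st,ce=cv2.connectedComponentsWithStats((nb&reg).astype('uint8'))
    k=1+st[1:,4].argmax();q=w[l==k]
    print('nbrect',cv2.minAreaRect(q[:,:2].astype('float32')),len(q))
    rep('book',red&(z>.015)&(z<.035))
    cv2.imwrite(f'pics/crop{t}.png',cv2.resize(c['frame'][120:320,180:430] if t=='s1' else c['frame'][140:340,180:430],None,fx=3,fy=3,interpolation=2))
E
```

```text
s1 switch 142 mean [0.628 0.079 0.296] mid [0.626 0.078 0.294] [0.604 0.054 0.285] [0.645 0.101 0.304]
s1 rod 264 mean [0.521 0.092 0.261] mid [0.525 0.091 0.26 ] [0.399 0.069 0.25 ] [0.644 0.11  0.267]
s1 rodtop 199 mean [0.511 0.092 0.262] mid [0.524 0.092 0.262] [0.403 0.075 0.258] [0.643 0.108 0.266]
s1 shade 332 mean [0.42  0.127 0.224] mid [0.416 0.124 0.223] [0.384 0.096 0.192] [0.448 0.149 0.257]
s1 foot 1006 mean [0.643 0.106 0.022] mid [0.654 0.212 0.022] [0.577 0.008 0.015] [0.919 0.619 0.028]
s1 nb 2337 mean [0.5   0.254 0.014] mid [0.498 0.254 0.013] [ 0.393 -0.308  0.004] [0.807 0.379 0.02 ]
nbrect ((0.4893644452095032, 0.2563627362251282), (0.21221503615379333, 0.15179450809955597), 69.71483612060547) 2300
s1 book 1390 mean [ 0.434 -0.043  0.028] mid [ 0.433 -0.046  0.028] [ 0.35  -0.155  0.015] [0.891 0.276 0.035]
d1 switch 68 mean [0.623 0.088 0.296] mid [0.624 0.086 0.295] [0.604 0.064 0.285] [0.646 0.104 0.304]
d1 rod 222 mean [0.519 0.095 0.261] mid [0.518 0.095 0.259] [0.397 0.076 0.25 ] [0.635 0.112 0.268]
d1 rodtop 155 mean [0.509 0.095 0.262] mid [0.516 0.095 0.262] [0.397 0.078 0.258] [0.635 0.112 0.266]
d1 shade 303 mean [0.404 0.13  0.225] mid [0.405 0.128 0.224] [0.368 0.102 0.196] [0.442 0.156 0.253]
d1 foot 578 mean [0.65  0.159 0.023] mid [0.739 0.226 0.022] [0.577 0.01  0.015] [0.921 0.491 0.028]
d1 nb 1842 mean [0.496 0.263 0.015] mid [0.556 0.257 0.012] [ 0.393 -0.231  0.004] [0.912 0.473 0.02 ]
nbrect ((0.494009792804718, 0.25426316261291504), (0.22097887098789215, 0.15913428366184235), 70.16546630859375) 1792
d1 book 121 mean [ 0.492 -0.007  0.03 ] mid [ 0.489 -0.005  0.029] [ 0.468 -0.066  0.021] [0.51  0.056 0.035]
```

View pics/crops1.png

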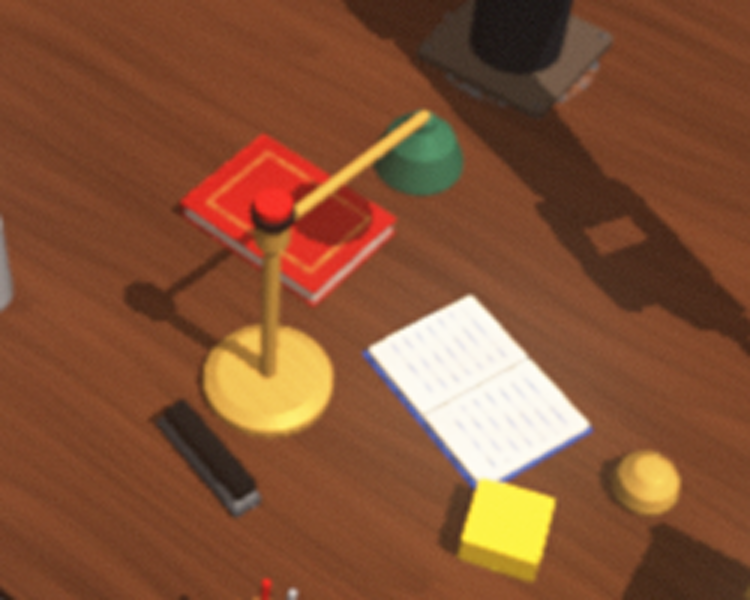

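The crop shows the switch at crop pixel (272,205), the rod running to (425,115) and the notebook's centre at (475,385). Positions found: pivot about (0.626, 0.081), notebook about (0.491, 0.255). They are 0.22 m apart, which matches the arm's length. The rod lies at about 172° and needs to be near 127.5°, so I push it towards +y. First I raise the tool, shut the fingers and work out the approach.

```bash
cat >> h.py <<'E'
def go(x,y,z,ang=None):
    "shift (mm, tool axes) and yaw(deg) from the current pose; ang = wanted world angle of tool x"
    s=get_state(); M=R.from_quat(s['tcp_rot']).as_matrix(); a=np.degrees(np.arctan2(M[1,0],M[0,0]))
    d=(M.T@(np.array([x,y,z])-s['eef_pos'])*1000).round(1)
    print('t',s['time'],'tcp',s['eef_pos'].round(4),'ang',a.round(1),'F',s['contact_force'].round(2),'shift',d,'yaw',None if ang is None else round(-((ang-a+180)%360-180),1))
E
python3 -m crank '[[[0,0,-50],0,255],[[0,0,-100],0,255],[[0,0,-140],0,255],[[0,0,-140],0,255],[[0,0,-140],0,255]]'
python3 - <<'E'
from h import *
for t in('s1','d1'):
    c=load(t);w=cloud(c);h=cv2.cvtColor(c['frame'],cv2.COLOR_BGR2HSV).astype(int)
    x,y,z=np.moveaxis(w,-1,0)
    m=(z>.257)&(z<.267)&(h[...,0]>12)&(h[...,0]<32)&(h[...,1]>100)&(x>.42)&(x<.59)&(abs(y-.09)<.04)
    v=cv2.fitLine(w[m][:,:2].astype('float32'),cv2.DIST_HUBER,0,.01,.01).ravel()
    print(t,'line',v,np.degrees(np.arctan2(v[1],v[0])),'y at x=.626',v[3]+(.626-v[2])*v[1]/v[0])
    m=(z>.017)&(z<.027)&(h[...,0]>12)&(h[...,0]<28)&(h[...,1]>100)&(np.hypot(x-.63,y-.08)<.1)
    print('foot',cv2.minEnclosingCircle(w[m][:,:2].astype('float32')))
go(.501,.05,.36,172)
E
```

```text
time: 0.6
eef_pos: [0.232, 0.6341, 0.3725]
tcp_rot: [0.174, 0.985, 0.001, 0.0]
contact_force: [-0.5, -0.1, -0.7]
opening: 0.147
finger_force: 0.0
s1 line [ 0.9927706  -0.12002724  0.48880833  0.09426557] -6.893674 y at x=.626 0.07767892
foot ((0.6270474791526794, 0.07760559022426605), 0.06994939595460892)
d1 line [ 0.9928209  -0.11961024  0.5244365   0.09265108] -6.869609 y at x=.626 0.0804152
foot ((0.6218876838684082, 0.08143891394138336), 0.07183850556612015)
t 0.6 tcp [0.232  0.6341 0.3725] ang 159.9 F [-0.51 -0.13 -0.68] shift [-453.3 -456.1   11.6] yaw -12.1
```

```bash
python3 -m crank '[[[-30,-30,0],0,255],[[-60,-60,0],-2,255],[[-90,-90,0],-4,255],[[-120,-120,0],-6,255],[[-150,-150,0],-8,255],[[-180,-180,0],-10,255],[[-210,-210,0],-13,255],[[-240,-240,0],-13,255],[[-240,-240,0],-13,255]]'
python3 - <<'E'
from h import *
go(.499,.045,.37,173)
E
```

```text
time: 1.5
eef_pos: [0.3758, 0.3221, 0.3682]
tcp_rot: [0.065, 0.998, -0.002, -0.002]
contact_force: [-0.2, 0.5, 0.1]
opening: 0.005
finger_force: 0.0
t 1.5 tcp [0.3758 0.3221 0.3682] ang 172.6 F [-0.24  0.45  0.11] shift [-158.  -258.9   -1.2] yaw -0.4
```

```bash
python3 -m crank '[[[-23,-37,0],0,255],[[-46,-74,0],0,255],[[-69,-111,0],0,255],[[-92,-148,0],0,255],[[-115,-185,0],0,255],[[-138,-222,0],0,255],[[-158,-259,0],0,255],[[-158,-259,0],0,255],[[-158,-259,0],0,255]]'
python3 - <<'E'
from h import *
c=snap('scene','s2');c2=snap('wrist','w2')
cv2.imwrite('pics/v2.png',np.hstack([cv2.resize(c['frame'][100:300,180:430],(400,320)),cv2.resize(c2['frame'],(400,300)).copy() if 0 else cv2.resize(c2['frame'],(400,320))]))
go(.499,.045,.235,173)
E
```

```text
time: 2.4
eef_pos: [0.4992, 0.0494, 0.3689]
tcp_rot: [0.063, 0.998, 0.0, -0.002]
contact_force: [-0.3, 0.4, -1.3]
opening: -0.006
finger_force: 0.0
t 2.5 tcp [0.499  0.0506 0.37  ] ang 173.0 F [0.67 0.27 0.23] shift [ -1.   -5.7 135. ] yaw -0.0
```

View pics/v2.png

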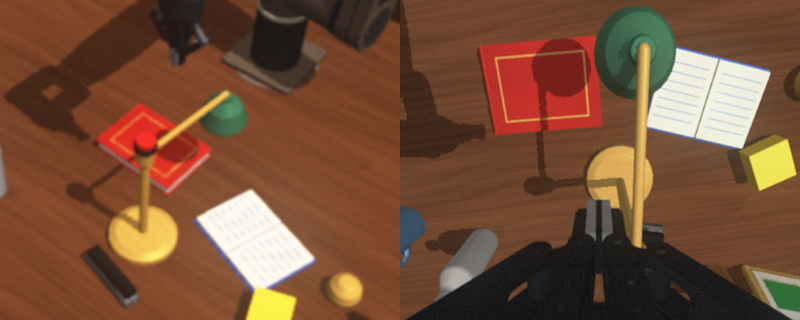

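The wrist view shows the shut fingertips at (598,205), left of the rod (the -y side), with a clear gap. The notebook is on the right. I descend beside the rod.

```bash
python3 -m crank '[[[0,-4,30],0,255],[[0,-4,60],0,255],[[0,-4,90],0,255],[[0,-4,115],0,255],[[0,-4,130],0,255],[[0,-4,130],0,255],[[0,-4,130],0,255]]'
python3 - <<'E'
from h import *
c=snap('side','d3');c2=snap('wrist','w3')
cv2.imwrite('pics/v3.png',np.hstack([cv2.resize(c['frame'][160:320,200:400],(400,320)),cv2.resize(c2['frame'],(400,320))]))
P=np.array([.625,.0795])
for rod in np.arange(173,126,-5.):
    u=np.array([np.cos(np.radians(rod)),np.sin(np.radians(rod))]);t=np.array([u[1],-u[0]])
    go(*(P+.12*u-(.006+.0145)*t),.24,rod)
E
```

```text
time: 3.2
eef_pos: [0.4994, 0.0462, 0.2422]
tcp_rot: [0.061, 0.998, 0.0, 0.001]
contact_force: [0.3, -0.4, 0.4]
opening: -0.0
finger_force: 0.0
t 3.3 tcp [0.5001 0.0458 0.2433] ang 172.9 F [ 0.06 -0.13 -0.5 ] shift [ 0.2 28.2  3.3] yaw -0.1
t 3.3 tcp [0.5001 0.0458 0.2433] ang 172.9 F [ 0.06 -0.13 -0.5 ] shift [ 1.5 38.7  3.3] yaw 4.9
t 3.3 tcp [0.5001 0.0458 0.2433] ang 172.9 F [ 0.06 -0.13 -0.5 ] shift [ 1.9 49.3  3.3] yaw 9.9
t 3.3 tcp [0.5001 0.0458 0.2433] ang 172.9 F [ 0.06 -0.13 -0.5 ] shift [ 1.4 59.9  3.3] yaw 14.9
t 3.3 tcp [0.5001 0.0458 0.2433] ang 172.9 F [ 0.06 -0.13 -0.5 ] shift [-0.  70.5  3.3] yaw 19.9
t 3.3 tcp [0.5001 0.0458 0.2433] ang 172.9 F [ 0.06 -0.13 -0.5 ] shift [-2.3 80.8  3.3] yaw 24.9
t 3.3 tcp [0.5001 0.0458 0.2433] ang 172.9 F [ 0.06 -0.13 -0.5 ] shift [-5.6 90.9  3.3] yaw 29.9
t 3.3 tcp [0.5001 0.0458 0.2433] ang 172.9 F [ 0.06 -0.13 -0.5 ] shift [ -9.7 100.7   3.3] yaw 34.9
t 3.3 tcp [0.5001 0.0458 0.2433] ang 172.9 F [ 0.06 -0.13 -0.5 ] shift [-14.6 110.1   3.4] yaw 39.9
t 3.3 tcp [0.5001 0.0458 0.2433] ang 172.9 F [ 0.06 -0.13 -0.5 ] shift [-20.4 119.1   3.4] yaw 44.9
```

View pics/v3.png

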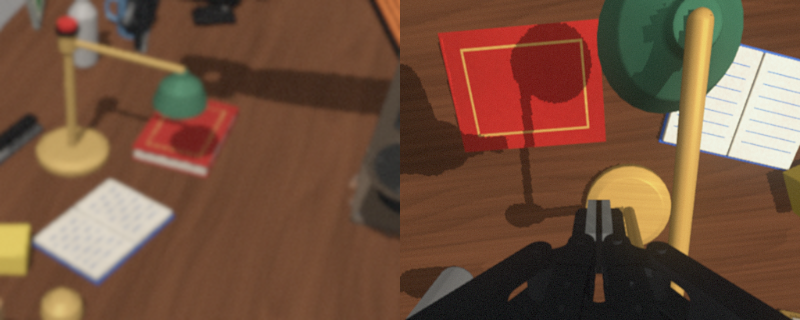

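The side view shows the rod not yet moved. The wrist view shows the tip at (598,205), about 28 mm clear of the rod. I start the push gently along the arc.

```bash
python3 -m crank '[[[0,10,0],0,255],[[0,16,2],0,255],[[0,20,2],0,255],[[0,24,2],0,255],[[0,28,2],0,255],[[0,32,2],2,255],[[1,36,2],4,255],[[1,40,2],6,255],[[2,44,2],8,255],[[2,48,2],10,255]]'
python3 - <<'E'
from h import *
c2=snap('wrist','w4');w=cloud(c2);h=cv2.cvtColor(c2['frame'],cv2.COLOR_BGR2HSV).astype(int)
x,y,z=np.moveaxis(w,-1,0)
m=(z>.25)&(z<.268)&(h[...,0]>12)&(h[...,0]<32)&(h[...,1]>80)
p=w[m];print(len(p),p.min(0),p.max(0));v=cv2.fitLine(p[:,:2].astype('float32'),cv2.DIST_HUBER,0,.01,.01).ravel();print(np.degrees(np.arctan2(v[1],v[0])),v[2:])
P=np.array([.625,.0795])
for rod in np.arange(163,126,-5.):
    u=np.array([np.cos(np.radians(rod)),np.sin(np.radians(rod))]);t=np.array([u[1],-u[0]])
    go(*(P+.12*u-(.006+.0145)*t),.24,rod)
E
```

```text
time: 4.3
eef_pos: [0.5031, 0.0933, 0.2393]
tcp_rot: [0.149, 0.989, -0.0, 0.0]
contact_force: [0.2, -1.8, 0.3]
opening: -0.002
finger_force: 0.5
8967 [0.40706896 0.08098365 0.25003208] [0.52077087 0.14427089 0.26790491]
-17.113033 [0.44151562 0.12941039]
t 4.35 tcp [0.5031 0.0939 0.2393] ang 162.8 F [ 0.48 -0.29 -0.49] shift [-0.8  1.3 -0.7] yaw -0.2
t 4.35 tcp [0.5031 0.0939 0.2393] ang 162.8 F [ 0.48 -0.29 -0.49] shift [ 0.6 11.9 -0.7] yaw 4.8
t 4.35 tcp [0.5031 0.0939 0.2393] ang 162.8 F [ 0.48 -0.29 -0.49] shift [ 1.1 22.5 -0.7] yaw 9.8
t 4.35 tcp [0.5031 0.0939 0.2393] ang 162.8 F [ 0.48 -0.29 -0.49] shift [ 0.6 33.1 -0.7] yaw 14.8
t 4.35 tcp [0.5031 0.0939 0.2393] ang 162.8 F [ 0.48 -0.29 -0.49] shift [-0.8 43.6 -0.7] yaw 19.8
t 4.35 tcp [0.5031 0.0939 0.2393] ang 162.8 F [ 0.48 -0.29 -0.49] shift [-3.1 54.  -0.7] yaw 24.8
t 4.35 tcp [0.5031 0.0939 0.2393] ang 162.8 F [ 0.48 -0.29 -0.49] shift [-6.3 64.1 -0.7] yaw 29.8
t 4.35 tcp [0.5031 0.0939 0.2393] ang 162.8 F [ 0.48 -0.29 -0.49] shift [-10.4  73.9  -0.7] yaw 34.8
```

The rod is at 163°, just as predicted, with a force of about 2 N. I continue.

```bash
python3 -m crank '[[[0,5,0],2,255],[[0.5,10,0],4,255],[[1,14,0],6,255],[[1,18,0],8,255],[[1,22,0],10,255],[[1,26.5,0],12,255],[[0.5,31,0],14,255],[[0,35,0],16,255],[[-0.5,39,0],18,255],[[-1,43.5,0],20,255]]'
python3 - <<'E'
from h import *
P=np.array([.625,.0795])
for rod in np.array([143,139,135,131,128,127.3]):
    u=np.array([np.cos(np.radians(rod)),np.sin(np.radians(rod))]);t=np.array([u[1],-u[0]])
    go(*(P+.12*u-(.006+.0145)*t),.24,rod)
E
```

```text
time: 5.35
eef_pos: [0.5166, 0.1346, 0.2391]
tcp_rot: [0.318, 0.948, -0.001, -0.0]
contact_force: [-0.5, -0.2, -0.1]
opening: -0.001
finger_force: 0.5
t 5.35 tcp [0.5166 0.1346 0.2391] ang 142.9 F [-0.51 -0.16 -0.15] shift [ 0.2  0.7 -0.9] yaw -0.1
t 5.35 tcp [0.5166 0.1346 0.2391] ang 142.9 F [-0.51 -0.16 -0.15] shift [ 1.4  9.1 -0.9] yaw 3.9
t 5.35 tcp [0.5166 0.1346 0.2391] ang 142.9 F [-0.51 -0.16 -0.15] shift [ 1.9 17.6 -0.9] yaw 7.9
t 5.35 tcp [0.5166 0.1346 0.2391] ang 142.9 F [-0.51 -0.16 -0.15] shift [ 1.9 26.1 -0.9] yaw 11.9
t 5.35 tcp [0.5166 0.1346 0.2391] ang 142.9 F [-0.51 -0.16 -0.15] shift [ 1.5 32.5 -0.9] yaw 14.9
t 5.35 tcp [0.5166 0.1346 0.2391] ang 142.9 F [-0.51 -0.16 -0.15] shift [ 1.4 34.  -0.9] yaw 15.6
```

```bash
python3 -m crank '[[[1,4.5,0],2,255],[[1,9,0],4,255],[[1.5,13.5,0],6,255],[[2,17.5,0],8,255],[[2,22,0],10,255],[[2,26,0],12,255],[[1.5,30,0],14,255],[[1.5,33,0],15,255],[[1.5,33,0],15,255],[[1.5,33,0],15,255]]'
python3 - <<'E'
from h import *
go(.625,.0795,.24)
for n,t in(('scene','s5'),('side','d5'),('wrist','w5')):
    c=snap(n,t);w=cloud(c);h=cv2.cvtColor(c['frame'],cv2.COLOR_BGR2HSV).astype(int)
    x,y,z=np.moveaxis(w,-1,0);H,S=h[...,0],h[...,1]
    m=(z>.25)&(z<.268)&(H>12)&(H<32)&(S>80)&(x>.4)&(x<.7)&(y>0)&(y<.35)
    p=w[m];print(n,len(p));v=cv2.fitLine(p[:,:2].astype('float32'),cv2.DIST_HUBER,0,.01,.01).ravel();print(180+np.degrees(np.arctan(v[1]/v[0])),v[2:],'tip',p[:,0].min(),p[:,1].max())
    m=(z>.015)&(z<.028)&(H>12)&(H<28)&(S>100)&(np.hypot(x-.625,y-.08)<.1)
    print('foot',cv2.minEnclosingCircle(w[m][:,:2].astype('float32')) if m.sum()>50 else 0)
cv2.imwrite('pics/v5.png',np.hstack([cv2.resize(load('s5')['frame'][100:300,180:430],(400,320)),cv2.resize(c['frame'],(400,320))]))
E
```

```text
time: 6.35
eef_pos: [0.5355, 0.162, 0.2393]
tcp_rot: [0.439, 0.899, 0.0, -0.0]
contact_force: [-0.5, -1.1, -0.2]
opening: -0.001
finger_force: 0.0
t 6.35 tcp [0.5355 0.162  0.2393] ang 127.9 F [-0.46 -1.09 -0.15] shift [-120.1   19.8   -0.7] yaw None
scene 333
128.93646 [0.55750084 0.16964023] tip 0.47819647301203894 0.25572972891888984
foot ((0.6261234879493713, 0.0787423625588417), 0.07174527645111084)
side 106
128.62152 [0.5189134  0.21692649] tip 0.4837534513919795 0.2591621087092564
foot ((0.6232946515083313, 0.08237386494874954), 0.07209702581167221)
wrist 8949
127.7009 [0.50871944 0.22564563] tip 0.48415194534186873 0.2581307956351029
foot ((0.6252800822257996, 0.07854900509119034), 0.06849998980760574)
```

View pics/v5.png

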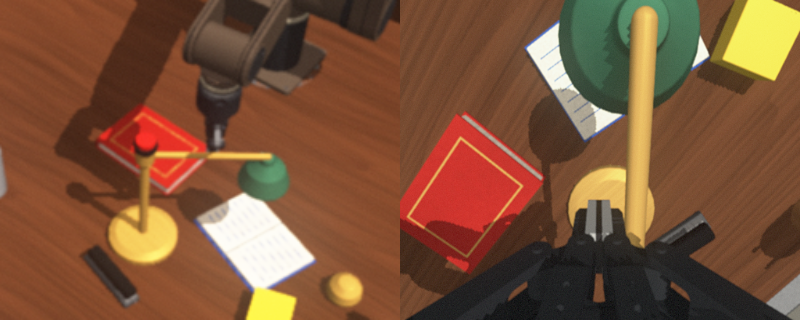

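The shade now stands over the notebook: rod at about 128°, shade about (0.489, 0.252), roughly 4 mm off centre, and the foot hasn't moved. I back off, rise and go above the switch.

```bash
python3 -m crank '[[[0,-10,0],0,255],[[0,-30,0],0,255],[[0,-40,-10],0,255],[[0,-40,-50],0,255],[[0,-40,-90],0,255],[[-30,-20,-90],0,255],[[-70,0,-90],0,255],[[-110,20,-90],0,255],[[-120,20,-90],0,255],[[-120,20,-90],0,255]]'
python3 - <<'E'
from h import *
go(.625,.08,.302)
c=snap('scene','s6');c2=snap('wrist','w6')
cv2.imwrite('pics/v6.png',np.hstack([cv2.resize(c['frame'][100:300,180:430],(400,320)),cv2.resize(c2['frame'],(400,320))]))
w=cloud(c2);h=cv2.cvtColor(c2['frame'],cv2.COLOR_BGR2HSV).astype(int);x,y,z=np.moveaxis(w,-1,0)
m=(z>.285)&(z<.305)&((h[...,0]<8)|(h[...,0]>172))&(h[...,1]>150)
p=w[m];print(len(p),p.min(0) if len(p) else '',p.max(0) if len(p) else '')
E
```

```text
time: 7.5
eef_pos: [0.6254, 0.0781, 0.3291]
tcp_rot: [0.44, 0.898, -0.0, -0.0]
contact_force: [-0.2, -0.5, 1.1]
opening: 0.003
finger_force: 0.0
t 7.5 tcp [0.6254 0.0781 0.3291] ang 127.8 F [-0.19 -0.47  1.1 ] shift [ 1.7  0.9 27.1] yaw None
2434 [0.60730889 0.05736262 0.2850182 ] [0.64608836 0.09559509 0.29893116]
```

View pics/v6.png

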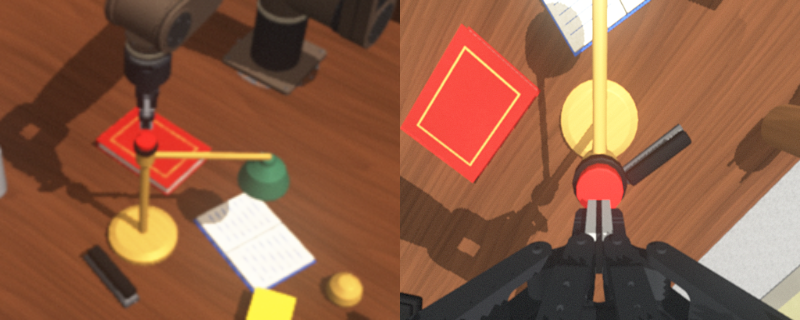

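The fingertip is centred above the red switch (wrist pixel 600,200). I press down slowly, reading the force before going to the bottom.

```bash
python3 -m crank '[[[0,0,15],0,255],[[0,0,26],0,255],[[0,0,30],0,255],[[0,0,32],0,255],[[0,0,33],0,255],[[0,0,34],0,255],[[0,0,35],0,255],[[0,0,36],0,255],[[0,0,36],0,255],[[0,0,36],0,255]]'
```

```text
time: 8.6
eef_pos: [0.6252, 0.0797, 0.2939]
tcp_rot: [0.439, 0.898, 0.0, 0.0]
contact_force: [-1.7, 1.1, 3.6]
opening: -0.0
finger_force: 1.5
```

```bash
python3 -m crank '[[[0,0,1],0,255],[[0,0,2],0,255],[[0,0,3],0,255],[[0,0,3.5],0,255],[[0,0,3.5],0,255],[[0,0,3.5],0,255]]'
```

```text
time: 9.2
eef_pos: [0.6252, 0.0797, 0.2911]
tcp_rot: [0.439, 0.898, 0.0, 0.0]
contact_force: [-2.1, 1.5, 5.9]
opening: 0.001
finger_force: 3.2
```

```bash
python3 -m crank '[[[0,0,1],0,255],[[0,0,2],0,255],[[0,0,2],0,255],[[0,0,2],0,255]]'
```

```text
time: 9.6
eef_pos: [0.6253, 0.0796, 0.291]
tcp_rot: [0.439, 0.898, 0.001, 0.001]
contact_force: [-4.2, 1.9, 10.9]
opening: -0.001
finger_force: 5.5
```

The switch is at its stop: z stays at 0.291 while the force rises to 11 N. I release it and look.

```bash
python3 -m crank '[[[0,0,-4],0,255],[[0,0,-10],0,255],[[0,0,-30],0,255],[[0,0,-70],0,255],[[0,0,-100],0,255],[[0,0,-100],0,255],[[0,0,-100],0,255],[[0,0,-100],0,255],[[0,0,-100],0,255]]'
python3 - <<'E'
from h import *
for n,t in(('scene','s7'),('side','d7')):
    c=snap(n,t);w=cloud(c);h=cv2.cvtColor(c['frame'],cv2.COLOR_BGR2HSV).astype(int)
    x,y,z=np.moveaxis(w,-1,0);H,S,V=np.moveaxis(h,-1,0)
    m=(z>.25)&(z<.268)&(H>12)&(H<32)&(S>80)&(x>.4)&(x<.7)&(y>0)&(y<.35)
    p=w[m];v=cv2.fitLine(p[:,:2].astype('float32'),cv2.DIST_HUBER,0,.01,.01).ravel();print(n,180+np.degrees(np.arctan(v[1]/v[0])),'tip',p[:,0].min(),p[:,1].max())
    m=(z>.015)&(z<.028)&(H>12)&(H<28)&(S>100)&(np.hypot(x-.625,y-.08)<.1)
    print('foot',cv2.minEnclosingCircle(w[m][:,:2].astype('float32')))
    m=(z>.28)&(z<.31)&((H<8)|(H>172))&(S>150)&(np.hypot(x-.625,y-.08)<.04);print('switch z',np.percentile(z[m],[50,90]))
go(0,0,0)
c=load('s7');cv2.imwrite('pics/v7.png',np.hstack([cv2.resize(c['frame'][100:300,180:430],(400,320)),cv2.resize(load('d7')['frame'][160:320,200:400],(400,320))]))
E
```

```text
time: 10.5
eef_pos: [0.6245, 0.0793, 0.385]
tcp_rot: [0.439, 0.898, -0.001, -0.002]
contact_force: [-0.3, 0.6, 0.1]
opening: 0.001
finger_force: 0.0
scene 129.28937 tip 0.4782558153104981 0.2556650932192955
foot ((0.626939058303833, 0.07711577415466309), 0.07094831764698029)
switch z [0.29674455 0.29992397]
side 128.88116 tip 0.48474819440441014 0.26014598183454307
foot ((0.6248694062232971, 0.0804516077041626), 0.07283614575862885)
switch z [0.29670994 0.30123152]
t 10.6 tcp [0.6247 0.0794 0.3859] ang 127.9 F [-0.35 -0.63 -0.35] shift [ 320.4 -540.8  387.8] yaw None
```

View pics/v7.png

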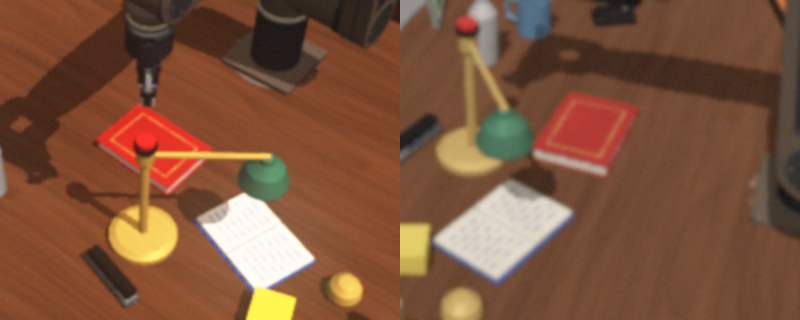

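The shade is over the notebook, the switch has sprung back to 0.297 m, the foot is in place and the robot is clear.

```bash
python3 -c "from plant import ctrl; print(ctrl.sign_off())"
```

```text
the job is handed in; nothing more can be done
None
```

I pushed the lamp's arm round until the shade stood over the notebook (about 4 mm off centre by my measurement), pressed the switch to its stop and let it spring back, and handed the job in at about 10.6 s; no verdict came back.

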